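# Clamp a sample tin on the vibrating table and set its stroke

### The arm

A 7-joint arm with a two-finger parallel gripper is mounted at the origin on a cart in front of the work surface, level with it; the furniture and walls round the work are solid. World frame = base frame: x ahead of the robot, y to its left, z up, the work surface at z = 0. Lengths are in m, angles in rad, forces in N, time in s.
With the tool pointing down it reaches from about 0.35 to 0.775 m from the base axis. Payload 3.1 kg.
Tool frame: the origin (TCP) lies between the finger pads; the fingertips stand 19 mm ahead of it and the grasp point (between the pads) is the TCP (robot.tip_extent is the distance from the TCP to the fingertips, in m); z points along the fingers, y is the line along which they close (so a half turn about z gives the same grasp; the last joint's range is limited). The gripper opens to 85 mm and grips with 20 to 120 N. Pads are 22 mm wide; open, the fingers measure 114 mm over their backs; the gripper's body (76 mm by 85 mm) begins 54 mm behind the grasp point. The pads swing forward as they close: fully open they stand 13 mm farther back than shut.
Start: joints at [1.258, 0.311, 0.014, 1.512, -0.004, 1.319, -0.027], TCP at [0.147, -0.53, 0.25] pointing down, gripper open.
Joint ranges: [-2.7, 2.7], [-0.3, 1.91], [-1.27, 1.3], [0.12, 2.57], [-1.44, 4.58], [0.2, 2.03], [-3.05, 3.05]. Speed limits (rad/s): [2.79, 2.79, 3.14, 3.14, 3.14, 3.14, 3.14].

### API

Orientations are given as a 3x3 rotation matrix whose columns are the frame's x, y, z axes.
In Python, from rig import robot gives the robot as it stands.
- The arm moves only by the shell command python3 -m creep 'ROWS' [FORCE]. ROWS is text: rows parted by semicolons, each of 7 numbers parted by spaces: the turn, a rotation vector about the tool's x, y, z in degrees, then the shift along the tool's x, y, z in m, then the closure, from 0 (fully open) to 1 (shut). In form: rx ry rz dx dy dz claw; .... A call has 1 to 20 rows; each row is the pose to reach, as a shift and turn from the pose commanded when the call began, along the tool's axes at that moment; what a row does not reach only later rows make up. A row lasts 1/8 s, in which the tool goes at most 62.5 mm and 10.7 degrees, less where a joint would pass 70% of its speed; a pose out of reach is approached as far as the arm can. A call with a gripper value outside its range is refused whole. The fingers move at their own pace and stop on an object; FORCE is the grip in N (left out, the last holds). Time passes only in rows, so rows that repeat a pose let the fingers close. It gives the time, the measured TCP pose, the force, the opening and the grip force at its end, in the units of the state.
- robot.get_obs(): the state, without advancing time (a new reading comes with each control period).
- robot.snapshot(name): name is "side" or "top"; returns the picture (400x640x3 uint8, red, green, blue); there is no depth.
- robot.camera_model(name): a dict with "camera_matrix" (3x3 intrinsics, pixels), "camera_from_world" (4x4, takes a point from world to camera coordinates). Camera axes: x right, y up, looking along -z (the intrinsics and any distortion apply to the point x, -y, -z); pixel columns grow to the right and rows downward; lengths in m; the calibration is good to about 2 mm. A picture is of the moment at which its call begins. camera_model takes no time and is no camera call.
- robot.finish_job(): hands the job in; it is judged then, once.
The state is a dict: "time": time; "q": joint angles; "joint_velocities": joint speeds; "joint_torque": joint torques, N m; "tool_pos": TCP position; "ee_rot": TCP orientation; "contact_force": force on the tool from outside, world axes, zero at the start; "wrist_torque": the same for the moment, N m; "finger_gap": finger opening in m; "finger_force": force on a finger pad.
Only numpy, scipy, OpenCV 4.12 (cv2) and the standard library are available. Lean on these libraries where they do the work, as an engineer would, in place of code of your own. Each camera call takes 0.05 s, during which the arm holds its last target. There are 200 camera calls.

### The job

Get the next sample ready to run on the small vibrating table: stand the tin that has its lid on upright in the middle of the table's round rubber pad, swing the toggle clamp's handle over and press it right down past its dead point so that the clamp locks and holds the tin by itself, and pull the stroke selector knob up to its middle click. Do not tip the tin over on the way, and leave the open tin where it stands.

Things in the scene. Friction and masses are not known exactly. Their poses are not given: they have to be found in the camera images.
- tin_closed: The closed aluminium sample tin, lid on (the lid stays on): 59 mm across, 32 mm high, 150 to 290 g. Origin at the centre of its underside, z up; its yaw means nothing. It stands on the bench at the right: either nearer the robot, beside an oedometer, or further out, in front of the drawers; the open tin has the other place, 38 mm or more away. Take it round the side.
- tin_open: The open aluminium tin without a lid, brown soil showing: 61 mm across, 34 mm high. Origin at the centre of its underside. A bystander: leave it.
- vibrating_table: Grey vibrating table, fixed to the bench between two tall oedometers. Origin: on the underside, z up. Housing x -105 to +110 mm, y +-52, top z 48; deck x -62 to +109, top z 60. Selector knob at x -85, pad at x -22, clamp pivot at x +68, z 108, all at y 0. The bar swings down to -x, the handle to +x, in the plane y = 0. Open, they stand up to z 225, none of it at x below +38.
- pad_centre (a point): Centre of the top face of the round black rubber pad on the deck (68 mm across, 4 mm thick, flat, no rim), 64 mm above the bench: where the middle of the tin's underside belongs. Axes as the table's.
- handle_grip (a point): Point on the axis of the clamp handle's black rubber sleeve (19 mm thick, 76 mm long, reaching 36 mm past this point). Push here. In the table's frame (x, z mm; angle of the sleeve above level, outer end to +x) it goes 121, 184, 72 deg (open) / 137, 184, 60 / 146, 182, 50 / 151, 180, 42 / 152, 175, 35 / 153, 169, 27 / 153, 155, 16 / 155, 143, 8 (dead point) / 157, 131, 0 (locked, at its stop).
- clamp_foot: Rubber foot, 24 mm across, under the spindle at the end of the clamp's bar, 90 mm from its pivot. Origin at the centre of its underside. With the clamp closed it presses on the middle of the tin's lid: it is sprung, gives about 3 mm and presses with about 23 N.
- clamp_bar (a joint): Angle of the clamp's bar: 0 as found (open, standing up), about 1.46 rad when locked on the tin. Moving the handle takes 2 to 4 N; let go past half way, the bar sinks on to the lid (at 1.43). From there the handle must be pressed down with about 12 N through its dead point, then it snaps to its stop and stays; let go before that, it comes back up. Pulling it up with some 14 N unlocks it.
- knob_grip (a point): Middle of the gripping band of the stroke selector knob, a black mushroom knob 26 mm across on a rod in the front ledge of the table; 80 mm above the bench when down. Knob top 10 mm above this point, band from 6 mm above to 6 below, neck under it. Pull it straight up. The ledge beside it is at z 48, the deck's edge 23 mm behind its axis.
- selector (a joint): Travel of the selector knob, upward: 0 fully down (as found), 0.016 m the middle click, 0.032 m fully up. It takes about 7 N to pull it out of a click; let go within 6 mm of the middle it goes there by itself, and stays.

How it is judged:
On the way, in this order (a step that is already met when the one before it is completed fails the run):
1. the closed tin stands upright on the pad, the clamp still open (horizontal distance between tin_closed and pad_centre below 0.01 m and z of tin_closed in the frame of pad_centre between -0.004 and 0.004 m and angle between tin_closed's own z axis and vertical below 0.05 rad and value of joint clamp_bar below 1 rad and contact force between the fingers and tin_closed below 0.1 N), for 0.2 s.
2. the clamp is locked on the tin, handle down past its dead point (z of handle_grip in the frame of vibrating_table below 0.138 m and value of joint clamp_bar above 1.4 rad and contact force between clamp_foot and tin_closed above 8 N), for 0.2 s.
At the end, for the whole second after the job is handed in: The closed tin stands upright on the pad, within 10 mm of its middle; the clamp foot presses its lid with over 8 N, bar level (above 1.40 rad) and handle grip within 7 mm of its stop (under 138 mm above the table's underside); the selector is at its middle click (13 to 19 mm up) (all of step 2 and horizontal distance between tin_closed and pad_centre below 0.01 m and z of tin_closed in the frame of pad_centre between -0.004 and 0.004 m and angle between tin_closed's own z axis and vertical below 0.05 rad and value of joint selector between 0.013 and 0.019 m and linear speed of tin_closed below 0.02 m/s); the robot touches nothing.
It fails at once if the closed tin is tipped over (angle between tin_closed's own z axis and vertical above 0.7 rad).
It fails at once if the open tin is shifted (distance of tin_open from where it was at the start of the episode above 0.03 m).
It also fails if it takes over 72 s, if anything falls off the work surface, if the arm or the gripper's body presses on something with over 40 N, if the wrist force passes 120 N, or if a joint passes its speed limit or range.

## Working session

There is one attempt and no reset: what is moved stays moved. The work goes in short steps, Python scripts to look and compute and a shell command to move; the robot and the scene stay as the last step left them, time stands still between calls to the robot, and variables do not carry over. Pictures are saved under pics/ and viewed, at most 12 in all, crops included, and the job is handed in when it is done.

```bash
mkdir -p pics; python3 - <<'E'
from rig import robot
import cv2
for n in("side","top"):
    im=robot.snapshot(n); cv2.imwrite(f"pics/{n}0.png",im[:,:,::-1])
    print(robot.camera_model(n))
o=robot.get_obs();print(o['tool_pos'],o['ee_rot'],o['contact_force'],o['time'],robot.tip_extent)
E
```

```text
{'camera_matrix': array([[482.70528528,   0.        , 324.29449522],
       [  0.        , 482.70528528, 205.62991757],
       [  0.        ,   0.        ,   1.        ]]), 'camera_from_world': array([[-9.37136889e-01, -3.48961776e-01,  3.61576445e-04,
         4.53664022e-01],
       [ 2.15119318e-01, -5.76886479e-01,  7.87988369e-01,
        -3.28301132e-01],
       [-2.74769232e-01,  7.38530750e-01,  6.15690019e-01,
        -1.15591207e+00],
       [ 0.00000000e+00,  0.00000000e+00,  0.00000000e+00,
         1.00000000e+00]])}
{'camera_matrix': array([[366.01747665,   0.        , 317.19890979],
       [  0.        , 366.01747665, 201.19546457],
       [  0.        ,   0.        ,   1.        ]]), 'camera_from_world': array([[-0.0183713 , -0.99977377,  0.01071953, -0.15225665],
       [ 0.98971722, -0.0166633 ,  0.14206393, -0.55675922],
       [-0.14185317,  0.0132192 ,  0.98979944, -1.11028052],
       [ 0.        ,  0.        ,  0.        ,  1.        ]])}
[ 0.14696948 -0.52934564  0.2493142 ] [[ 9.63542627e-01  2.67554004e-01 -6.79300058e-04]
 [ 2.67554847e-01 -9.63540414e-01  2.06754241e-03]
 [-1.01353809e-04 -2.17391527e-03 -9.99997632e-01]] [-0.15742034  0.41362726 -0.50833617] 0.1 0.019
```

View pics/side0.png

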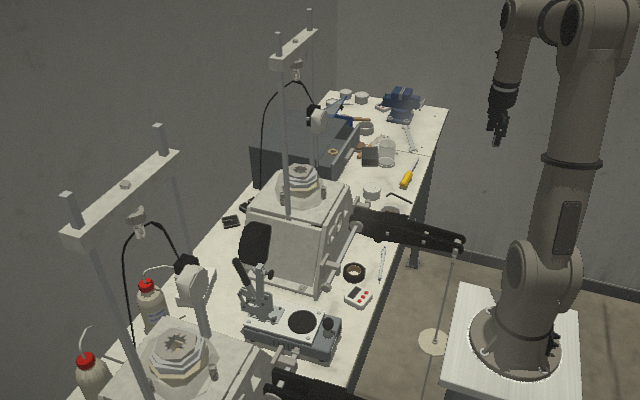

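View pics/top0.png

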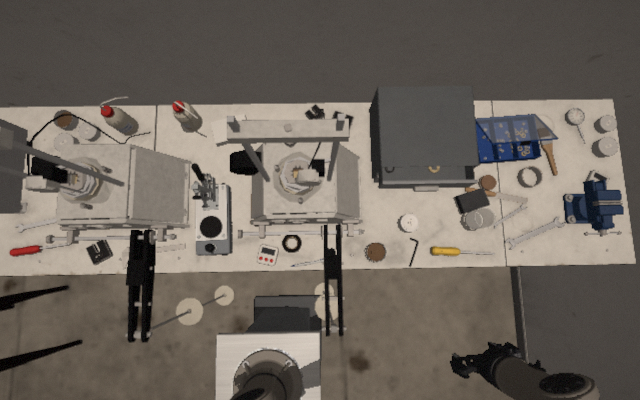

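Top view: the closed white tin is at about (408,222), further out. The open brown tin is at (375,252), the vibrating table's pad at (210,227), and the clamp at about (207,190). I'll enlarge both areas.

```bash
python3 - <<'E'
import cv2,numpy as np
t=cv2.imread("pics/top0.png");s=cv2.imread("pics/side0.png")
a=cv2.resize(t[155:265,170:250],None,fx=5,fy=5,interpolation=3)
b=cv2.resize(t[200:270,350:430],None,fx=5,fy=5,interpolation=3)
o=np.zeros((550,800,3),np.uint8);o[:550,:400]=a;o[:350,400:]=b
cv2.imwrite("pics/c1.png",o)
cv2.imwrite("pics/c2.png",cv2.resize(s[225:375,220:360],None,fx=4,fy=4,interpolation=3))
E
```

```text
(no output)
```

View pics/c1.png

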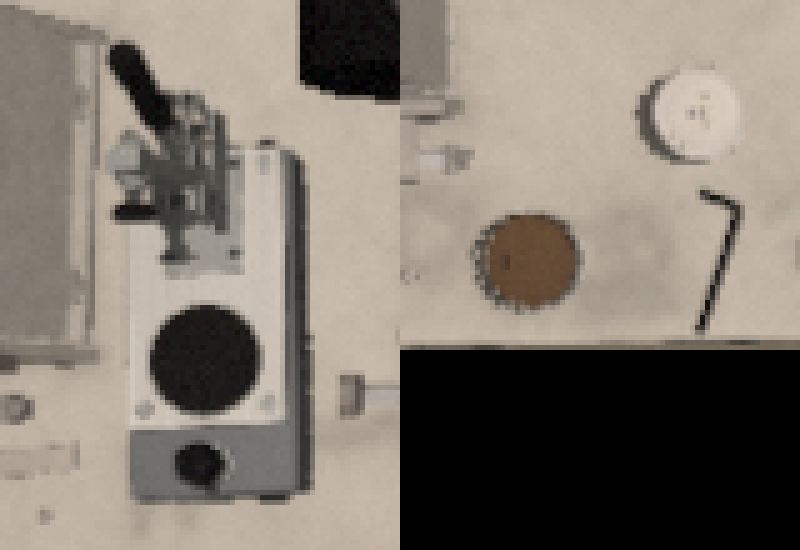

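View pics/c2.png

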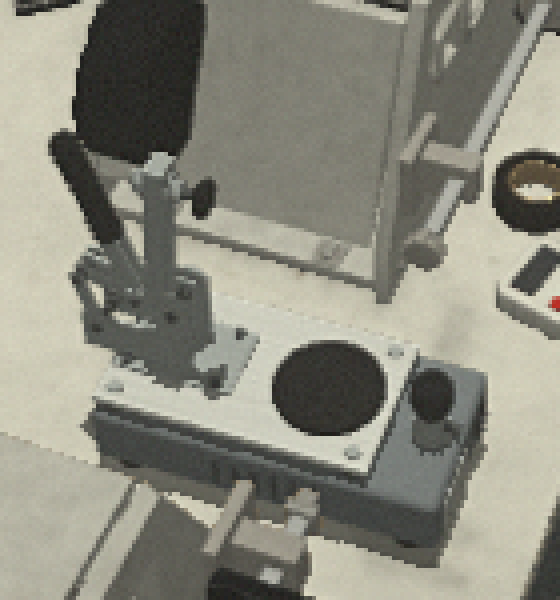

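```bash
cat > h.py <<'E'
from rig import robot
import numpy as np
def ray(n,u,v):
    m=robot.camera_model(n);K=m["camera_matrix"];T=m["camera_from_world"]
    p=np.linalg.solve(K,[u,v,1]);d=T[:3,:3].T@[p[0],-p[1],-p[2]];return -T[:3,:3].T@T[:3,3],d
def at(n,u,v,z):
    c,d=ray(n,u,v);return c+d*(z-c[2])/d[2]
def pix(n,p):
    m=robot.camera_model(n);q=m["camera_from_world"]@[*p,1];k=m["camera_matrix"]@[q[0],-q[1],-q[2]];return k[:2]/k[2]
E
python3 - <<'E'
from h import *
np.set_printoptions(precision=4,suppress=True)
P=at("top",210.8,226.6,.064);S=at("side",302.1,321.6,.064)
print("pad",P,S)
print("knob",at("top",209.6,247.4,.085),at("side",328.1,322.9,.083))
print("tin",at("top",409.4,222.6,.032),"open",at("top",375.6,251.8,.034))
# deck corners top z.06: near-left, near-right, far-right
for q in((130,425),(283,425),(283,150)):print("corner",at("top",170+q[0]/5-.4,155+q[1]/5-.4,.06))
for q in((95,395),(372,475),(416,347)):print("cornerS",at("side",220+q[0]/4-.4,225+q[1]/4-.4,.06))
print("handle end top", at("top",194.3,164.7,.22),"side",at("side",220+60/4,225+138/4,.22))
# triangulate
(c1,d1),(c2,d2)=ray("top",195,165.5),ray("side",220+65/4,225+145/4)
s=np.linalg.lstsq(np.c_[d1,-d2],c2-c1,rcond=None)[0];print(c1+s[0]*d1,c2+s[1]*d2)
E
```

```text
pad [0.4781 0.1631 0.064 ] [0.4778 0.1653 0.064 ]
knob [0.4149 0.1594 0.085 ] [0.4146 0.1618 0.083 ]
tin [ 0.4822 -0.4513  0.032 ] open [ 0.3931 -0.3406  0.034 ]
corner [0.4397 0.2093 0.06  ]
corner [0.4381 0.1167 0.06  ]
corner [0.608  0.1196 0.06  ]
cornerS [0.6057 0.215  0.06  ]
cornerS [0.4338 0.2102 0.06  ]
cornerS [0.4426 0.1163 0.06  ]
handle end top [0.6325 0.1676 0.22  ] side [0.6303 0.1727 0.22  ]
[0.6326 0.1687 0.2108] [0.6309 0.1682 0.2102]
```

```bash
python3 - <<'E'
from h import *
np.set_printoptions(precision=3,suppress=True)
def tri(a,b):
    (c1,d1),(c2,d2)=ray("top",*a),ray("side",*b)
    s=np.linalg.lstsq(np.c_[d1,-d2],c2-c1,rcond=None)[0];print(c1+s[0]*d1,c2+s[1]*d2)
tri((334,335),(462,242)) # lever end R
tri((331,228),(362,215)) # lever root R
tri((243,162),(255,243)) # black oval
tri((250,218),(316,292)) # R oed near-left corner?
tri((142,335),(268,380))
tri((255,148),(250,178)) 
tri((229,130),(270,64)) # crossbar left end
R=robot.get_obs()['ee_rot'];p=robot.get_obs()['tool_pos']
for t in((.30,-.47,.28),(.482,-.4513,.12)):print(R.T@(np.array(t)-p))
E
```

```text
[ 0.162 -0.202  0.102] [ 0.167 -0.201  0.101]
[ 0.464 -0.2    0.113] [ 0.447 -0.204  0.112]
[0.654 0.05  0.158] [0.65  0.049 0.156]
[0.505 0.049 0.038] [0.49  0.045 0.036]
[0.196 0.288 0.214] [0.432 0.417 0.224]
[ 0.65  -0.008  0.308] [ 0.673 -0.001  0.316]
[ 0.595 -0.012  0.599] [ 0.603 -0.009  0.602]
[ 0.163 -0.016 -0.031]
[0.344 0.015 0.129]
```

```bash
python3 -m creep '0 0 0 .06 0 0 0; 0 0 0 .12 .005 0 0; 0 0 0 .18 .01 .02 0; 0 0 0 .24 .015 .05 0; 0 0 0 .30 .015 .08 0; 0 0 0 .344 .015 .12 0; 0 0 0 .344 .015 .129 0; 0 0 0 .344 .015 .129 0' 40
python3 - <<'E'
from h import *
import cv2
o=robot.get_obs();print(o['tool_pos'],o['q'],o['time'])
t=robot.snapshot("top")[:,:,::-1];s=robot.snapshot("side")[:,:,::-1]
a=cv2.resize(t[180:270,350:450],None,fx=4,fy=4,interpolation=3)
b=cv2.resize(s[130:230,330:430],None,fx=4,fy=4,interpolation=3)
c=np.zeros((400,800,3),np.uint8);c[:360,:400]=a;c[:,400:]=b;cv2.imwrite("pics/d.png",c)
print(pix("side",[.482,-.451,.032]),pix("top",[.482,-.451,.032]))
E
```

```text
time: 1.1
tool_pos: [0.4814, -0.4515, 0.1191]
ee_rot: [[0.963, 0.268, -0.004], [0.268, -0.963, 0.002], [-0.003, -0.003, -1.0]]
contact_force: [-0.4, 0.0, 0.7]
finger_gap: 0.0852
finger_force: 0.0
[ 0.48144232 -0.45152806  0.11905012] [ 0.78629854  0.63208116 -0.09623567  1.35113101  0.06266162  1.16603692
 -0.61556324] 1.1
[372.31933838 187.3135718 ] [409.30451428 222.67327234]
```

View pics/d.png

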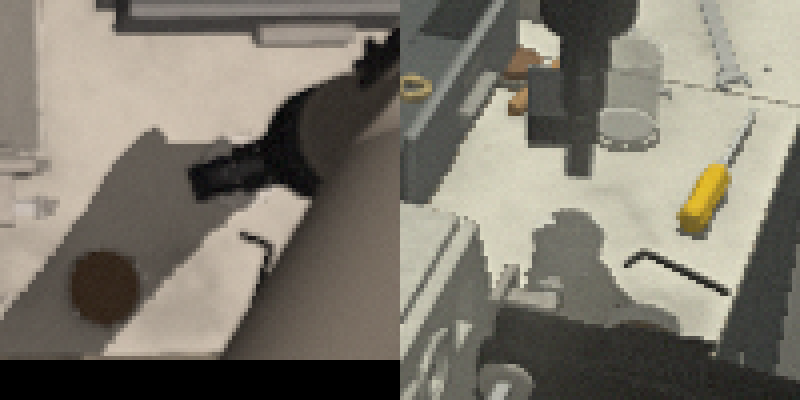

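The right-hand crop shows the closed tin standing in the arm's shadow at about (570,230). That matches the predicted (569,229), so I'll go down and grip.

```bash
python3 -m creep '0 0 0 0 0 .03 0; 0 0 0 0 0 .06 0; 0 0 0 0 0 .08 0; 0 0 0 0 0 .095 0; 0 0 0 0 0 .095 0; 0 0 0 0 0 .095 .2; 0 0 0 0 0 .095 .4; 0 0 0 0 0 .095 .6; 0 0 0 0 0 .095 .6; 0 0 0 0 0 .095 .6; 0 0 0 0 0 .095 .6' 40
```

```text
time: 2.58
tool_pos: [0.4838, -0.4531, 0.0281]
ee_rot: [[0.964, 0.268, 0.003], [0.268, -0.964, -0.002], [0.002, 0.003, -1.0]]
contact_force: [0.9, 0.1, 5.8]
finger_gap: 0.0574
finger_force: 43.3
```

```bash
python3 -m creep '0 0 0 0 0 -.02 .6; 0 0 0 0 0 -.05 .6; 0 0 0 0 0 -.09 .6; 0 0 0 0 0 -.13 .6; 0 0 0 -.01 -.02 -.17 .6; 0 0 0 -.02 -.06 -.21 .6; 0 0 0 -.04 -.10 -.24 .6; 0 0 0 -.059 -.14 -.26 .6; 0 0 0 -.059 -.175 -.26 .6; 0 0 2 -.045 -.22 -.26 .6; 0 0 4 -.03 -.26 -.26 .6; 0 0 6 -.02 -.30 -.26 .6; 0 0 8 -.01 -.34 -.26 .6; 0 0 10 0 -.38 -.26 .6; 0 0 12 .008 -.416 -.26 .6; 0 0 13.8 .025 -.46 -.26 .6; 0 0 13.8 .042 -.51 -.26 .6; 0 0 13.8 .058 -.558 -.26 .6; 0 0 13.8 .08 -.59 -.26 .6; 0 0 13.8 .104 -.611 -.26 .6'
python3 - <<'E'
from h import *
o=robot.get_obs();print(o['tool_pos'],o['ee_rot'],o['q'],o['finger_gap'])
E
```

```text
time: 5.08
tool_pos: [0.4187, 0.1661, 0.2871]
ee_rot: [[0.999, 0.033, 0.001], [0.033, -0.999, -0.001], [0.001, 0.001, -1.0]]
contact_force: [0.4, -0.5, -2.0]
finger_gap: 0.057
finger_force: 43.4
[0.41868297 0.16607828 0.28709372] [[ 9.99469671e-01  3.25455148e-02  1.07996843e-03]
 [ 3.25463383e-02 -9.99469943e-01 -7.53869287e-04]
 [ 1.05486092e-03  7.88618506e-04 -9.99999133e-01]] [ 0.19016923  0.13034162 -0.67294303  1.67607025  0.08407068  1.36347247
 -2.03416474] 0.05696793528336008
```

```bash
python3 -m creep '0 0 0 .03 .002 .02 .6; 0 0 0 .059 .004 .06 .6; 0 0 0 .059 .004 .10 .6; 0 0 0 .059 .004 .14 .6; 0 0 0 .059 .004 .165 .6; 0 0 0 .059 .004 .175 .6; 0 0 0 .059 .004 .175 .6'
python3 - <<'E'
from h import *
import cv2
o=robot.get_obs();print(o['tool_pos'],o['time'])
t=robot.snapshot("top")[:,:,::-1];s=robot.snapshot("side")[:,:,::-1]
a=cv2.resize(t[185:265,170:250],None,fx=5,fy=5,interpolation=3)
b=cv2.resize(s[255:355,260:360],None,fx=4,fy=4,interpolation=3)
c=np.zeros((400,800,3),np.uint8);c[:400,:400]=a;c[:,400:]=b;cv2.imwrite("pics/e.png",c)
E
```

```text
time: 5.95
tool_pos: [0.4784, 0.1617, 0.1115]
ee_rot: [[1.0, 0.03, -0.0], [0.03, -1.0, -0.0], [-0.0, 0.0, -1.0]]
contact_force: [-0.3, -0.1, -1.4]
finger_gap: 0.0571
finger_force: 43.4
[0.47842882 0.16174378 0.11152075] 5.95
```

View pics/e.png

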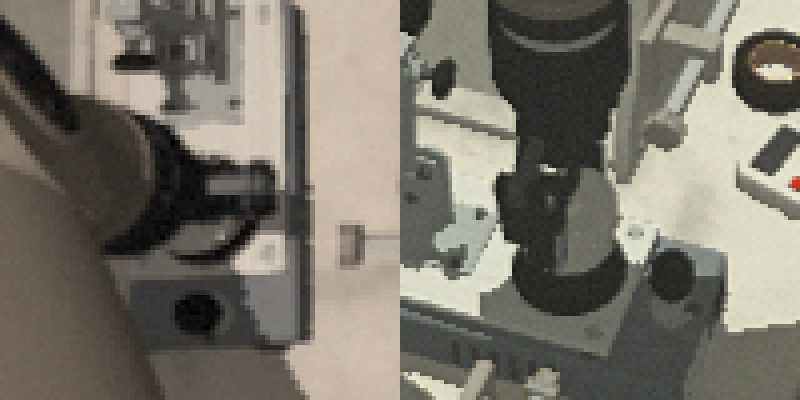

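```bash
python3 - <<'E'
from h import *
z=.1115-.028
for zz in(z,z+.032):
  a=np.linspace(0,6.28,200);q=np.array([pix("side",[.4784+.0295*np.cos(t),.1617+.0295*np.sin(t),zz]) for t in a])
  print(zz,[( (q[:,i].min()-[260,255][i])*4+[400,0][i], (q[:,i].max()-[260,255][i])*4+[400,0][i]) for i in(0,1)])
  a=np.array([pix("top",[.4784+.0295*np.cos(t),.1617+.0295*np.sin(t),zz]) for t in a])
  print("top",(a.min(0)-[170,185])*5,(a.max(0)-[170,185])*5)
E
```

```text
0.0835 [(np.float64(517.7836281945811), np.float64(619.8989781899868)), (np.float64(200.13032987580164), np.float64(281.1894441888637))]
top [147.74357657 155.86630283] [246.88533073 254.56779221]
0.1155 [(np.float64(515.2972407701757), np.float64(619.2497832526064)), (np.float64(163.6567151144825), np.float64(244.62397986167207))]
top [130.77655991 150.286203  ] [232.89116914 251.89975631]
```

```bash
python3 -m creep '0 0 0 0 -.0015 .008 .6; 0 0 0 0 -.0015 .014 .6; 0 0 0 0 -.0015 .0185 .6; 0 0 0 0 -.0015 .0195 .6;  0 0 0 0 -.0015 .0195 .6'
```

```text
time: 6.68
tool_pos: [0.4782, 0.1633, 0.0919]
ee_rot: [[1.0, 0.03, -0.0], [0.03, -1.0, -0.0], [-0.0, 0.0, -1.0]]
contact_force: [-0.9, -0.2, 1.8]
finger_gap: 0.0573
finger_force: 43.7
```

```bash
python3 -m creep '0 0 0 0 0 0.0005 .3; 0 0 0 0 0 0.0005 .25; 0 0 0 0 0 0.0005 .2; 0 0 0 0 0 0 .17; 0 0 0 0 0 0 .17; 0 0 0 0 0 -.015 .17; 0 0 0 0 0 -.035 .17; 0 0 0 0 0 -.07 .17; 0 0 0 -.02 0 -.12 .17; 0 0 0 -.04 0 -.17 .17;  0 0 0 -.06 0 -.20 .17; 0 0 0 -.08 0 -.20 .17'
python3 - <<'E'
from h import *
import cv2
o=robot.get_obs();print(o['tool_pos'],o['time'])
t=robot.snapshot("top")[:,:,::-1];s=robot.snapshot("side")[:,:,::-1]
a=cv2.resize(t[155:265,170:250],None,fx=5,fy=5,interpolation=3)
b=cv2.resize(s[235:345,260:340],None,fx=5,fy=5,interpolation=3)
cv2.imwrite("pics/f.png",np.hstack([a,b]))
for p in([.478,.164,.096],[.478,.164,.064]):print((pix("top",p)-[170,155])*5+2,(pix("side",p)-[260,235])*5+[402,2])
E
```

```text
time: 8.18
tool_pos: [0.3992, 0.1625, 0.2957]
ee_rot: [[0.999, 0.031, 0.008], [0.031, -1.0, 0.002], [0.008, -0.002, -1.0]]
contact_force: [0.1, -0.1, -0.7]
finger_gap: 0.0708
finger_force: 0.0
[0.39923618 0.16248538 0.2957115 ] 8.175
[189.4717611  356.18389893] [611.23107059 388.06745406]
[204.52330613 360.15422214] [613.16894962 432.7623302 ]
```

View pics/f.png

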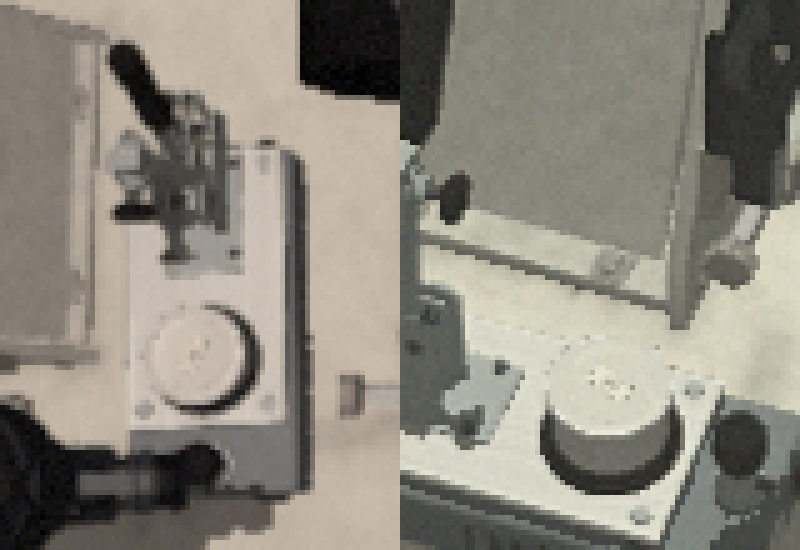

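The lid is centred to about 3 mm: top crop (195,357) against an expected (190,356), side crop (612,387) against (611,388). The tin is upright and clear of the fingers. Next is the clamp handle: shut fingers, lowered between bar and handle.

```bash
python3 -m creep '0 0 0 .03 0 0 1; 0 0 0 .07 0 0 1; 0 0 0 .11 0 0 1; 0 0 0 .15 0.001 0 1; 0 0 0 .185 0.001 0 1; 0 0 0 .202 0.001 0 1; 0 0 0 .202 .001 0 1; 0 0 0 .202 .001 .02 1; 0 0 0 .202 .001 .04 1'
python3 - <<'E'
from h import *
import cv2
o=robot.get_obs();print(o['tool_pos'],o['time'])
t=robot.snapshot("top")[:,:,::-1];s=robot.snapshot("side")[:,:,::-1]
a=cv2.resize(t[125:235,170:250],None,fx=5,fy=5,interpolation=3)
b=cv2.resize(s[215:325,210:290],None,fx=5,fy=5,interpolation=3)
cv2.imwrite("pics/g.png",np.hstack([a,b]))
E
```

```text
time: 9.4
tool_pos: [0.5999, 0.1664, 0.2516]
ee_rot: [[1.0, 0.03, 0.0], [0.03, -1.0, 0.0], [0.0, -0.0, -1.0]]
contact_force: [-0.3, -0.5, 0.0]
finger_gap: -0.0002
finger_force: 0.0
[0.59989484 0.16636278 0.25161811] 9.4
```

View pics/g.png

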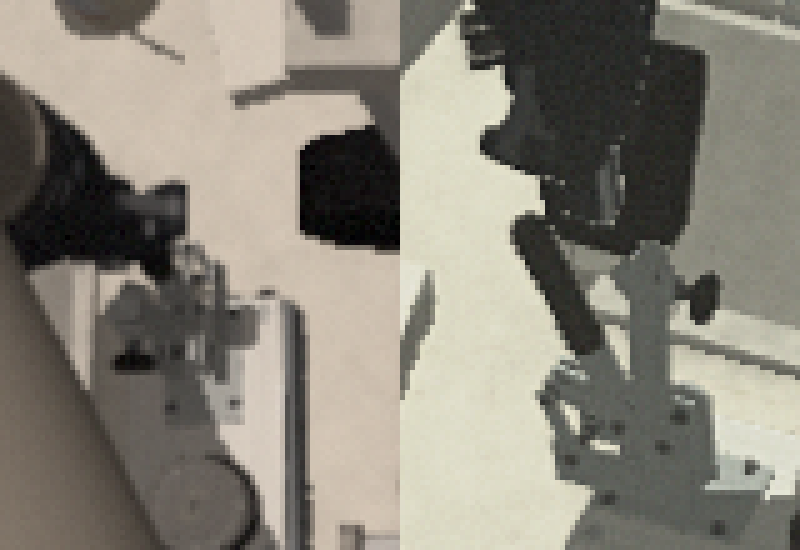

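The side crop shows the shut fingertips at about (590,220), between the handle end (530,225) and the bar head (645,245). I'll push high on the sleeve.

```bash
python3 -m creep '0 0 0 .001 -.001 .010 1; 0 0 0 .002 -.001 .021 1; 0 0 0 .009 -.001 .0215 1; 0 0 0 .016 -.001 .022 1; 0 0 0 .023 -.001 .022 1; 0 0 0 .030 -.001 .022 1; 0 0 0 .036 -.001 .0255 1; 0 0 0 .041 -.001 .029 1; 0 0 0 .045 -.001 .035 1; 0 0 0 .048 -.001 .041 1; 0 0 0 .051 -.001 .048 1; 0 0 0 .051 -.001 .048 1'
python3 - <<'E'
from h import *
import cv2
o=robot.get_obs();print(o['tool_pos'],o['time'])
t=robot.snapshot("top")[:,:,::-1];s=robot.snapshot("side")[:,:,::-1]
a=cv2.resize(t[125:235,170:250],None,fx=5,fy=5,interpolation=3)
b=cv2.resize(s[225:335,210:310],None,fx=5,fy=5,interpolation=3)
cv2.imwrite("pics/i.png",np.hstack([a[:,:300],b]))
E
```

```text
time: 11.0
tool_pos: [0.6509, 0.1681, 0.2021]
ee_rot: [[1.0, 0.03, -0.002], [0.03, -1.0, -0.001], [-0.002, 0.001, -1.0]]
contact_force: [-0.3, -0.3, -0.2]
finger_gap: 0.0005
finger_force: 0.0
[0.6508911  0.16808231 0.20213838] 11.0
```

View pics/i.png

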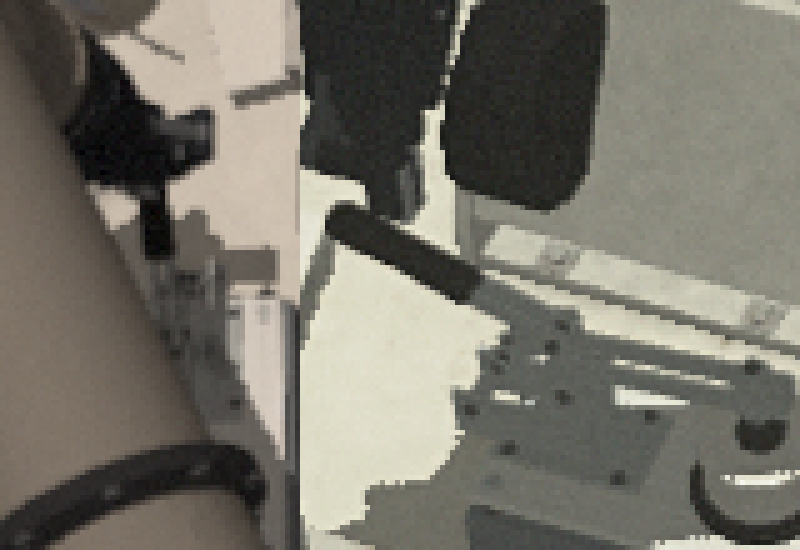

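Handle sleeve runs (340,220) to (470,285) with the tips above it, and the bar (about (650,350)) is nearly level over the tin, so now I press down.

```bash
python3 -m creep '0 0 0 .001 0 .007 1; 0 0 0 .0027 0 .015 1; 0 0 0 .0045 0 .022 1; 0 0 0 .0065 0 .029 1; 0 0 0 .008 0 .034 1; 0 0 0 .009 0 .039 1; 0 0 0 .010 0 .043 1; 0 0 0 .010 0 .045 1; 0 0 0 .010 0 .045 1'
```

```text
time: 12.22
tool_pos: [0.6613, 0.1689, 0.1591]
ee_rot: [[1.0, 0.03, 0.0], [0.03, -1.0, -0.0], [0.0, 0.0, -1.0]]
contact_force: [0.0, 0.4, 1.1]
finger_gap: -0.0002
finger_force: 0.5
```

```bash
python3 -m creep '0 0 0 0 0 .002 1; 0 0 0 0 0 .004 1; 0 0 0 0 0 .004 1'; python3 -m creep '0 0 0 0 0 -.02 1; 0 0 0 0 0 -.06 1; 0 0 0 0 0 -.10 1; 0 0 0 -.01 0 -.14 .5; 0 0 0 -.05 0 -.16 .5; 0 0 0 -.09 0 -.16 .5; 0 0 0 -.13 0 -.16 .5; 0 0 0 -.17 0 -.16 .5; 0 0 0 -.21 0 -.16 .5; 0 0 0 -.25 0 -.16 .4; 0 0 0 -.25 0 -.16 .4'
python3 - <<'E'
from h import *
import cv2
o=robot.get_obs();print(o['tool_pos'],o['time'])
t=robot.snapshot("top")[:,:,::-1];s=robot.snapshot("side")[:,:,::-1]
a=cv2.resize(t[155:265,170:250],None,fx=5,fy=5,interpolation=3)
b=cv2.resize(s[235:355,220:350],None,fx=4.5,fy=4.5,interpolation=3)[:550,:500]
cv2.imwrite("pics/j.png",np.hstack([a[:,:300],b[:540] if 0 else cv2.copyMakeBorder(b,0,550-b.shape[0],0,0,0)]))
E
```

```text
time: 12.6
tool_pos: [0.6615, 0.169, 0.1583]
ee_rot: [[1.0, 0.03, 0.002], [0.03, -1.0, 0.0], [0.002, 0.0, -1.0]]
contact_force: [-4.6, -2.5, 11.3]
finger_gap: 0.0001
finger_force: 6.0
time: 13.98
tool_pos: [0.4089, 0.1621, 0.3151]
ee_rot: [[0.999, 0.032, 0.001], [0.032, -0.999, -0.002], [0.001, 0.002, -1.0]]
contact_force: [1.4, -0.3, 0.8]
finger_gap: 0.0517
finger_force: 0.0
[0.40889174 0.16211726 0.31508659] 13.975
```

View pics/j.png

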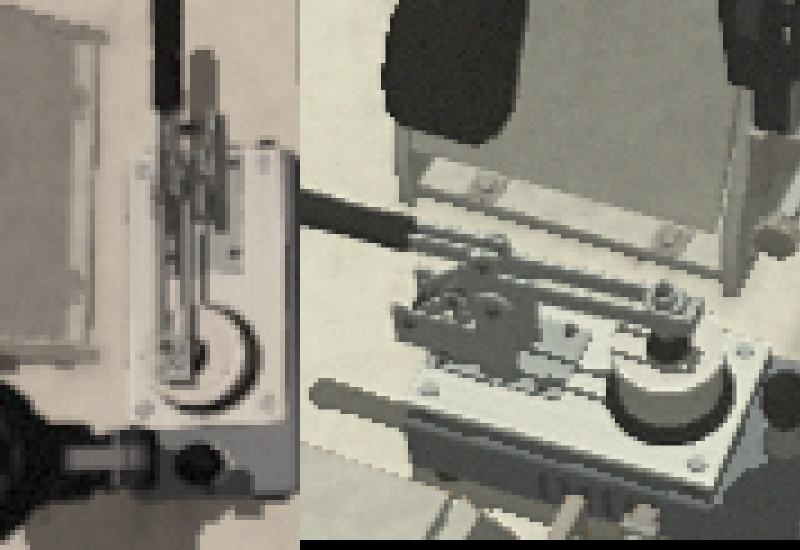

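The clamp is locked: handle level (sleeve (300-410,215)), foot pressing on the lid at (670,345), tin upright. Next is the knob.

```bash
python3 -m creep '0 0 0 .006 .0005 .04 .4; 0 0 0 .006 .0005 .08 .4; 0 0 0 .006 .0005 .12 .4; 0 0 0 .006 .0005 .16 .4; 0 0 0 .006 .0005 .19 .4; 0 0 0 .006 .0005 .215 .4; 0 0 0 .006 .0005 .232 .4; 0 0 0 .006 .0005 .234 .4; 0 0 0 .006 .0005 .234 .6; 0 0 0 .006 .0005 .234 .75; 0 0 0 .006 .0005 .234 .85; 0 0 0 .006 .0005 .234 .85; 0 0 0 .006 .0005 .234 .85' 40
```

```text
time: 15.7
tool_pos: [0.4185, 0.1629, 0.0817]
ee_rot: [[1.0, 0.031, 0.003], [0.031, -1.0, 0.003], [0.003, -0.003, -1.0]]
contact_force: [0.9, 5.1, 0.3]
finger_gap: 0.0243
finger_force: 39.4
```

```bash
python3 -m creep '0 0 0 0 0 -.003 .85; 0 0 0 0 0 -.006 .85; 0 0 0 0 0 -.009 .85; 0 0 0 0 0 -.012 .85; 0 0 0 0 0 -.015 .85; 0 0 0 0 0 -.0165 .85; 0 0 0 0 0 -.0165 .85; 0 0 0 0 0 -.0165 .85'
```

```text
time: 16.7
tool_pos: [0.4185, 0.1629, 0.098]
ee_rot: [[1.0, 0.031, 0.003], [0.031, -1.0, 0.003], [0.003, -0.003, -1.0]]
contact_force: [1.0, 6.2, 0.3]
finger_gap: 0.0243
finger_force: 40.0
```

```bash
python3 -m creep '0 0 0 0 0 0 .6; 0 0 0 0 0 0 .5; 0 0 0 0 0 0 .4; 0 0 0 0 0 0 .4; 0 0 0 0 0 -.02 .4; 0 0 0 0 0 -.06 .4; 0 0 0 0 0 -.10 .4; 0 0 0 -.01 0 -.15 .4; 0 0 0 -.01 .04 -.2 .4; 0 0 0 -.01 .09 -.2 .4; 0 0 0 -.01 .14 -.2 .4; 0 0 0 -.01 .18 -.2 .4; 0 0 0 -.01 .18 -.2 .4; 0 0 0 -.01 .18 -.2 .4'
python3 - <<'E'
from h import *
import cv2
t=robot.snapshot("top")[:,:,::-1];s=robot.snapshot("side")[:,:,::-1]
a=cv2.resize(t[155:265,170:250],None,fx=5,fy=5,interpolation=3)
b=cv2.resize(s[245:355,250:350],None,fx=5,fy=5,interpolation=3)
cv2.imwrite("pics/k.png",np.hstack([a[:,:300],b]))
o=robot.get_obs();print(o['joint_velocities'])
for z in(.080,.096,.112):print(z,(pix("side",[.415,.1615,z])-[250,245])*5+[302,2])
E
```

```text
time: 18.45
tool_pos: [0.4126, -0.0183, 0.2972]
ee_rot: [[1.0, 0.031, -0.0], [0.031, -1.0, 0.001], [-0.0, -0.001, -1.0]]
contact_force: [-0.5, 0.8, -0.5]
finger_gap: 0.0514
finger_force: 0.0
[-0.00385435  0.00034361  0.00070301 -0.00082584  0.00431933 -0.00113352
  0.00438602]
0.08 [691.93157038 394.94813339]
0.096 [692.11095003 372.39407317]
0.112 [692.29359687 349.42921766]
```

View pics/k.png

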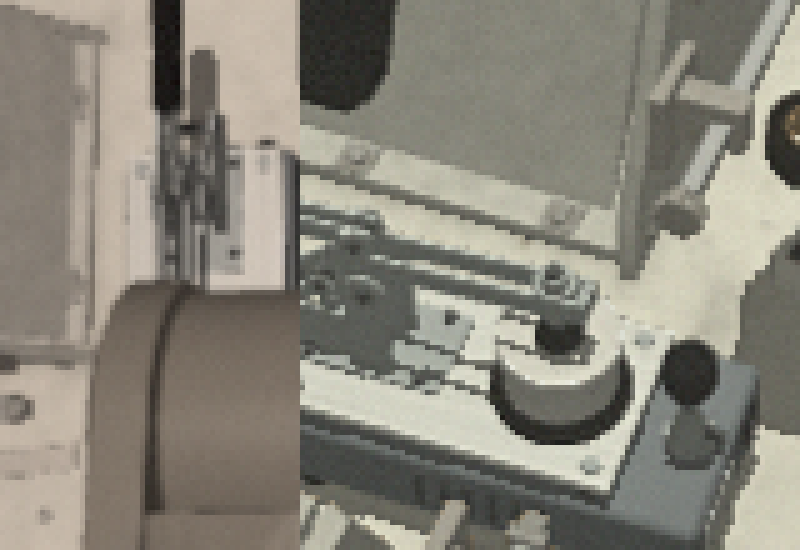

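The knob's black head is now centred at about (691,372), which is the predicted middle-click position (692,372). The clamp is still locked on the upright tin and the robot is clear of everything.

```bash
python3 -c "
from rig import robot
print(robot.finish_job())"
```

```text
the job is handed in; nothing more can be done
None
```

The job is handed in at about 18.5 s: the closed tin stands within about 3 mm of the pad's middle, the clamp is locked on it and the selector is at its middle click by the last pictures, and the open tin was not touched; no verdict came back.

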